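# Find the full tin by feel and slide it onto the scale

### The arm

A 7-joint arm with a two-finger parallel gripper is mounted at the origin on a cart in front of the work surface, level with it; the furniture and walls round the work are solid. World frame = base frame: x ahead of the robot, y to its left, z up, the work surface at z = 0. Lengths are in m, angles in degrees, forces in N, time in s.
With the tool pointing down it reaches from about 0.425 to 0.875 m from the base axis. Payload 4.7 kg.
Tool frame: the origin (TCP) lies at the centre of the arm's flange, where the gripper is bolted on; the fingertips stand 182 mm ahead of it and the grasp point (between the pads) lies 164 mm ahead of it (env.grip_depth is the distance from the TCP to the grasp point, in m); z points along the fingers, y is the line along which they close (so a half turn about z gives the same grasp; the last joint's range is limited). The gripper opens to 87 mm and grips with 3 to 60 N. Pads are 19 mm wide; open, the fingers measure 117 mm over their backs; the gripper's body (75 mm by 190 mm) begins 51 mm behind the grasp point.
Start: joints at [-71.843, 18.392, -4.016, 83.108, 1.295, 78.541, -3.26], TCP at [0.194, 0.62, 0.405] pointing down, gripper open.
Joint ranges: [-163.93, 163.93], [-17.29, 119.83], [-79.2, 71.16], [3.27, 140.29], [-89.18, 269.18], [5.43, 117.66], [-154.24, 154.24]. Speed limits (degrees/s): [147.25, 147.25, 180, 180, 180, 180, 180].

### API

Orientations are given as [roll, pitch, yaw] about the fixed x, y, z axes, in that order (R = Rz(yaw) Ry(pitch) Rx(roll)).
In Python, from cell import env gives the robot as it stands. The module is installed in compiled form; this text tells all that it offers.
- The arm moves only by the tool send_rows, never from a script. Its arguments are lists of equal length, an entry for each row: "xyz": the shift along the tool's x, y, z in m, a list of three; "rotation": the turn, a rotation vector about the tool's x, y, z in rad, a list of three; "jaw": the opening, from 0 (shut) to 1 (fully open). A call has 1 to 20 rows; each row shifts and turns the commanded pose from where the row before left it, along the tool's axes as they then stand; what a row does not reach is not made up. A row lasts 1/10 s, in which the tool goes at most 50 mm and 8.59 degrees, less where a joint would pass 70% of its speed; a pose out of reach is approached as far as the arm can. A call is refused whole if a number of a shift passes 0.05 or a number of a turn 0.15, either way. A call with a gripper value outside its range is refused whole. The fingers move at their own pace and stop on an object; "newtons" is the grip in N (left out, the last holds). Time passes only in rows, so rows that do not move let the fingers close. It gives the time, the measured TCP pose, the force, the opening and the grip force at its end, in the units of the state.
- env.get_obs(): the state, without advancing time (a new reading comes with each control period).
- env.read_camera(name): name is "scene" or "side" or "wrist"; returns a dict with "image" (384x512x3 uint8, blue, green, red), "fx", "fy", "cx", "cy" (pixels), "R" (3x3) and "t" (3): a world point X has camera coordinates R X + t. Camera axes: x right, y down, z forward; pixel columns grow to the right and rows downward; lengths in m; the calibration is good to about 2 mm. A picture is of the moment at which its call begins. There is no depth.
- env.sign_off(): hands the job in; it is judged then, once.
The state is a dict: "time_s": time; "qpos": joint angles; "joint_velocities": joint speeds; "effort": joint torques, N m; "tool_pos": TCP position; "tool_rot": TCP orientation; "force": force on the tool from outside, world axes, zero at the start; "wrist_torque": the same for the moment, N m; "grip_width": finger opening in m; "grasp_force": force on a finger pad.
Only numpy, scipy, OpenCV 4.12 (cv2) and the standard library are available. Lean on these libraries where they do the work, as an engineer would, in place of code of your own. Each camera call takes 0.05 s, during which the arm holds its last target. There are 200 camera calls.

### The job

Three identical closed tins stand on the cutting board; one is full and two are empty, and only their weight tells. Feel which is the full one, for instance by nudging them, and slide it onto the plate of the scale so that it stands upright and wholly on the plate. No empty tin may go onto the scale: leave those standing on the board, and leave the two ramekins, the garlic and the lemon where they are.

Things in the scene. Friction and masses are not known exactly. Their poses are not given: they have to be found in the camera images.
- tin_a: one of three outwardly identical closed plain steel tins, 75 mm in diameter, 58 mm high, standing upright on the board about 120 mm apart in a row along the board's long side. Origin: centre of its underside, z up. One of the three is full (about 0.6 kg), the other two are empty (about 0.1 kg); the letter does not tell which
- tin_b: one of three outwardly identical closed plain steel tins, 75 mm in diameter, 58 mm high, standing upright on the board about 120 mm apart in a row along the board's long side. Origin: centre of its underside, z up. One of the three is full (about 0.6 kg), the other two are empty (about 0.1 kg); the letter does not tell which
- tin_c: one of three outwardly identical closed plain steel tins, 75 mm in diameter, 58 mm high, standing upright on the board about 120 mm apart in a row along the board's long side. Origin: centre of its underside, z up. One of the three is full (about 0.6 kg), the other two are empty (about 0.1 kg); the letter does not tell which
- board: white cutting board, 160 mm (x) by 400 mm (y), fixed on the table, its top 20 mm above the table, edges rounded 3 mm. Origin: centre of its underside at table height; +x points across the board to the scale, which adjoins its far long edge; y along the board
- scale: slim bench scale fixed against the far long edge of the board, turned like it. Origin: at table height under the centre of its steel plate; +x points away from the board. Plate 150 mm (x) by 220 mm (y), its unloaded top 19 mm above the table (1 mm below the board's top), 6 mm gap to the board. Grey panel with a blank dark display beside the plate, y -114 to -172 mm, under 20 mm high
- scale_plate (a joint): how far the scale's plate has sunk, in m: 0 unloaded, about 0.0045 with the full tin, about 0.0008 with an empty one, 0.006 at its stop
- ramekin: glazed white ramekin, 69 mm in diameter, 34 mm high; a loose bystander on the table beside the scale or board; origin: centre of its underside as built
- garlic: garlic bulb, 50 mm wide, 51 mm high; a loose bystander on the table beside the scale or board; origin: centre of its underside as built
- lemon: lemon, 72 x 57 x 58 mm; a loose bystander on the table beside the scale or board; origin: centre of its underside as built
- brown_ramekin: brown ramekin, 69 mm in diameter, 34 mm high; a loose bystander on the table beside the scale or board; origin: centre of its underside as built
Things that resemble listed ones, but are neither listed nor needed, are in the scene too. What is shaped like the tin_b but red is not meant.

How it is judged (in metres and radians):
At the end, for the whole second after the job is handed in: The full tin stands at rest wholly on the scale's plate (its centre within 50 mm of the plate's centre across and 85 mm along, plate sunk by more than 3 mm), the two other tins stand on the board (centres at least 15 mm inside its long edges), and all three are upright within 0.1 rad (value of joint scale_plate above 0.003 m and ((x of tin_a in the frame of scale between -0.05 and 0.05 m and y of tin_a in the frame of scale between -0.085 and 0.085 m and z of tin_a in the frame of scale between 0.008 and 0.024 m and x of tin_b in the frame of board between -0.065 and 0.065 m and y of tin_b in the frame of board between -0.19 and 0.19 m and z of tin_b in the frame of board between 0.014 and 0.025 m and x of tin_c in the frame of board between -0.065 and 0.065 m and y of tin_c in the frame of board between -0.19 and 0.19 m and z of tin_c in the frame of board between 0.014 and 0.025 m) or (x of tin_b in the frame of scale between -0.05 and 0.05 m and y of tin_b in the frame of scale between -0.085 and 0.085 m and z of tin_b in the frame of scale between 0.008 and 0.024 m and x of tin_a in the frame of board between -0.065 and 0.065 m and y of tin_a in the frame of board between -0.19 and 0.19 m and z of tin_a in the frame of board between 0.014 and 0.025 m and x of tin_c in the frame of board between -0.065 and 0.065 m and y of tin_c in the frame of board between -0.19 and 0.19 m and z of tin_c in the frame of board between 0.014 and 0.025 m) or (x of tin_c in the frame of scale between -0.05 and 0.05 m and y of tin_c in the frame of scale between -0.085 and 0.085 m and z of tin_c in the frame of scale between 0.008 and 0.024 m and x of tin_a in the frame of board between -0.065 and 0.065 m and y of tin_a in the frame of board between -0.19 and 0.19 m and z of tin_a in the frame of board between 0.014 and 0.025 m and x of tin_b in the frame of board between -0.065 and 0.065 m and y of tin_b in the frame of board between -0.19 and 0.19 m and z of tin_b in the frame of board between 0.014 and 0.025 m)) and angle between each of tin_a, tin_b, tin_c's own z axis and vertical below 0.1 rad and linear speed of each of tin_a, tin_b, tin_c below 0.01 m/s); the robot touches nothing.
It fails at once if an empty tin is put on the scale (a tin is more than 5 mm inside the near edge of the plate with its whole width while the plate has sunk by less than 2 mm) (value of joint scale_plate below 0.002 m and ((x of tin_a in the frame of scale between -0.0325 and 0.0325 m and y of tin_a in the frame of scale between -0.085 and 0.085 m and z of tin_a in the frame of scale between 0 and 0.03 m) or (x of tin_b in the frame of scale between -0.0325 and 0.0325 m and y of tin_b in the frame of scale between -0.085 and 0.085 m and z of tin_b in the frame of scale between 0 and 0.03 m) or (x of tin_c in the frame of scale between -0.0325 and 0.0325 m and y of tin_c in the frame of scale between -0.085 and 0.085 m and z of tin_c in the frame of scale between 0 and 0.03 m))).
It fails at once if a tin falls over (angle between any of tin_a, tin_b, tin_c's own z axis and vertical above 0.6 rad).
It fails at once if a ramekin, the garlic or the lemon is shifted by more than 30 mm (distance of any of ramekin, garlic, lemon, brown_ramekin from where it was at the start of the episode above 0.03 m).
It also fails if it takes over 61 s, if anything falls off the work surface, if the arm or the gripper's body presses on something with over 40 N, if the wrist force passes 120 N, or if a joint passes its speed limit or range.

## Working session

There is one attempt and no reset: what is moved stays moved. The work goes in short steps, Python scripts to look and compute and a tool call to move; the robot and the scene stay as the last step left them, time stands still between calls to the robot, and variables do not carry over. Pictures are saved under pics/ and viewed, at most 10 in all, crops included, and the job is handed in when it is done.

Besides the shell and the picture viewer there is one more tool, called after "Request:" as name(argument=value, ...) on one line, values as JSON. send_rows: Moves the arm, as the interface text tells. Its arguments: {"type":"object","properties":{"xyz":{"type":"array"},"rotation":{"type":"array"},"jaw":{"type":"array"},"newtons":{"type":"number"}},"required":["xyz","rotation","jaw"]}

```bash
mkdir -p pics; ls
python3 - <<'E'
from cell import env
import cv2,pickle,numpy as np
d={}
for n in("scene","side"):
    c=env.read_camera(n);d[n]=c;cv2.imwrite(f"pics/{n}0.png",c["image"])
    print(n,c["fx"],c["cx"],c["cy"],"campos",-np.array(c["R"]).T@c["t"])
pickle.dump(d,open("c0.pkl","wb"))
print(env.get_obs())
E
```

```text
pics
scene 358.0380402360342 259.06961423869393 191.37927041915626 campos [ 0.26595607 -0.5920165   0.72258022]
side 364.2714262426385 254.34764488168997 192.6762360777415 campos [ 0.01990117 -0.74025599  0.67516429]
{'time_s': 0.1, 'qpos': array([-71.8438384 ,  18.43283841,  -4.01444329,  83.16807787,
         1.29325684,  78.54063355,  -3.25876212]), 'joint_velocities': array([ 0.04954731, -0.08963   , -0.0042968 , -0.18882063, -0.09921211,
       -0.07950319, -0.03547365]), 'effort': array([-5.95133570e-04, -4.92572343e+01, -4.06010868e-01, -3.13398921e+01,
       -6.42357557e-02,  3.94345669e-02,  7.01065301e-05]), 'tool_pos': array([0.19379616, 0.62024065, 0.40379139]), 'tool_rot': array([-1.79903580e+02,  4.12226159e-03,  1.62653297e+02]), 'force': array([-0.69470566,  1.38130893, -0.45042351]), 'wrist_torque': array([-0.03077947,  0.00639821, -0.04368493]), 'grasp_force': 0.0, 'grip_width': 0.08714525133585328}
```

View pics/scene0.png

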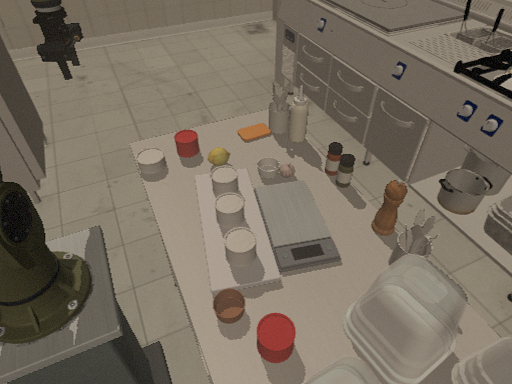

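View pics/side0.png

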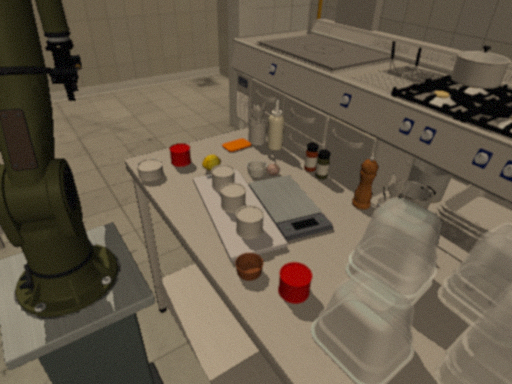

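The candidates for the tins, in scene pixels:
- Three pale tins on the board at (225,180), (230,210) and (240,246). These match the description.
- A pale cylinder off the board at (151,160). Not one of them.
- Red tins at (187,144) and (276,337). Not meant.
- A pale ramekin at (268,168), with the garlic at (286,170), the lemon at (218,157) and the brown ramekin at (229,305). These are bystanders.

I'll check this in a close crop.

Run:
```python
import cv2,pickle
d=pickle.load(open("c0.pkl","rb"))
im=d["scene"]["image"][140:300,150:350]
cv2.imwrite("pics/crop1.png",cv2.resize(im,None,fx=3.7,fy=3.7,interpolation=cv2.INTER_CUBIC))
```

```text
(no output)
```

View pics/crop1.png

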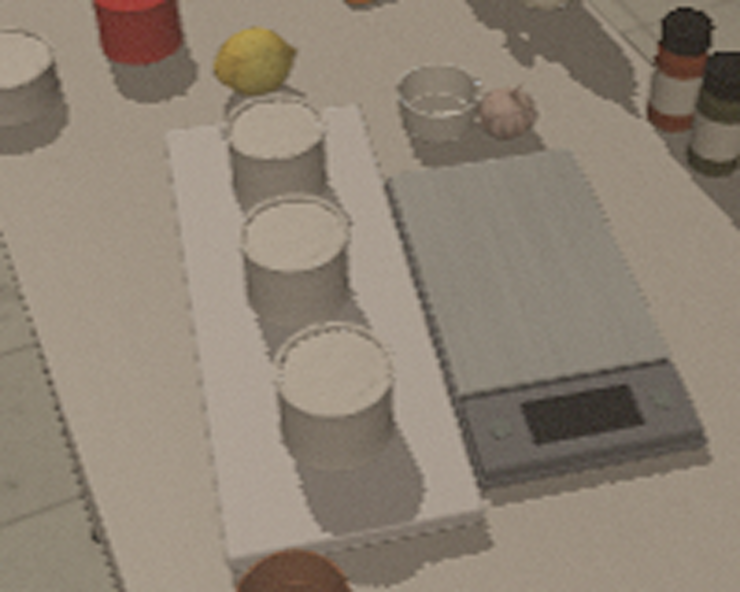

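The crop confirms three plain pale tins on the board. Rim centres in crop pixels are about (276,128), (296,234) and (335,371). The plate corners are (390,175), (573,150), (665,360) and (462,395). The ramekin is at (440,105), next to the garlic.

```bash
cat > h.py <<'E'
import numpy as np
def ray(c,uv,z):
    R=np.array(c["R"]);o=-R.T@np.array(c["t"])
    d=R.T@np.array([(uv[0]-c["cx"])/c["fx"],(uv[1]-c["cy"])/c["fy"],1]);return (o+d*(z-o[2])/d[2])[:2]
E
python3 - <<'E'
import pickle,numpy as np
from h import ray
d=pickle.load(open("c0.pkl","rb"));c=d["scene"]
f=lambda p,z:ray(c,(p[0]/3.7+150,p[1]/3.7+140),z)
np.set_printoptions(precision=4,suppress=True)
B=np.array([f(p,.02) for p in[(168,128),(360,105),(480,510),(233,550)]])
S=np.array([f(p,.019) for p in[(390,175),(573,150),(665,360),(462,395)]])
for n,Q in(("board",B),("scale",S)):
    print(n,Q.tolist(),"ctr",Q.mean(0),"sides",[np.linalg.norm(Q[i]-Q[(i+1)%4]).round(3) for i in range(4)],
     "yaw",[np.degrees(np.arctan2(*(Q[i]-Q[j])[::-1])).round(1) for i,j in((1,0),(2,3))],[(np.degrees(np.arctan2(*(Q[i]-Q[j])[::-1]))-90).round(1) for i,j in((0,3),(1,2))])
T=[f(p,.078) for p in[(276,128),(296,234),(335,371)]];print("tins",T)
print("ram",f((440,90),.034),"garlic",f((505,110),.025),"lemon",f((255,60),.029),"brown",ray(c,(229,298),.034),"white",ray(c,(151,155),.058),"red",ray(c,(276,327),.058))
o=c=d["side"]
E
```

```text
board [[0.4386880896522033, 0.21766095909774164], [0.5905936758156204, 0.1786635026916792], [0.501930801078238, -0.20453679929554142], [0.35548013360460534, -0.16654349922791445]] ctr [0.4717 0.0063] sides [np.float64(0.157), np.float64(0.393), np.float64(0.151), np.float64(0.393)] yaw [np.float64(-14.4), np.float64(-14.5)] [np.float64(-12.2), np.float64(-13.0)]
scale [[0.5781345291060571, 0.09267102927879911], [0.7219740302948432, 0.05770841807902494], [0.6702930688476669, -0.1528588658036531], [0.5321525606959228, -0.12096203401785455]] ctr [ 0.6256 -0.0309] sides [np.float64(0.148), np.float64(0.217), np.float64(0.142), np.float64(0.219)] yaw [np.float64(-13.7), np.float64(-13.0)] [np.float64(-12.1), np.float64(-13.8)]
tins [array([0.4968, 0.1171]), array([0.4694, 0.0089]), array([ 0.4473, -0.111 ])]
ram [0.651  0.1531] garlic [0.6927 0.1176] lemon [0.5299 0.26  ] brown [ 0.3769 -0.2105] white [0.3363 0.3158] red [ 0.4321 -0.3194]
```

Request:
send_rows(xyz=[[-0.045,-0.006,0],[-0.045,-0.006,0],[-0.045,-0.006,0],[-0.045,-0.006,0],[-0.045,-0.006,0],[-0.045,-0.006,0],[-0.045,-0.006,0],[-0.045,-0.006,0],[-0.045,-0.006,0],[-0.045,-0.006,0],[-0.045,-0.006,0],[-0.045,-0.006,0],[-0.045,-0.006,0],[-0.045,-0.006,0],[0,0,0],[0,0,0]], rotation=[[0,0,0.08],[0,0,0.08],[0,0,0.08],[0,0,0.08],[0,0,0.08],[0,0,0.08],[0,0,0.08],[0,0,0.08],[0,0,0.08],[0,0,0.08],[0,0,0.08],[0,0,0.08],[0,0,0.08],[0,0,0.08],[0,0,0],[0,0,0]], jaw=[1,1,1,1,1,1,1,1,1,1,1,1,1,1,1,1], newtons=25)

```text
time_s: 1.7
tool_pos: [0.542, 0.1267, 0.4046]
tool_rot: [-180.0, -0.0, 98.3]
force: [0.2, 0.3, 0.2]
grip_width: 0.0869
grasp_force: 0.0
```

Request:
send_rows(xyz=[[-0.027,-0.022,0.02],[-0.027,-0.022,0.02],[-0.027,-0.022,0.02],[-0.026,-0.023,0.02],[0,0,0],[0,0,0],[0,0,0],[0,0,0],[0,0,0],[0,0,0]], rotation=[[0,0,0],[0,0,0],[0,0,0],[0,0,0],[0,0,0.094],[0,0,0.094],[0,0,0.094],[0,0,0.095],[0,0,0],[0,0,0]], jaw=[1,1,1,1,1,1,1,1,1,1])

```text
time_s: 2.7
tool_pos: [0.4698, 0.0104, 0.3246]
tool_rot: [-180.0, -0.0, 77.2]
force: [-0.1, -0.2, 0.1]
grip_width: 0.0865
grasp_force: 0.0
```

Run:
```python
from cell import env
import cv2,pickle,numpy as np
c=env.read_camera("wrist");cv2.imwrite("pics/w1.png",c["image"]);pickle.dump(c,open("w1.pkl","wb"))
R=np.array(c["R"]);print(c["fx"],-R.T@c["t"],R)
```

```text
297.48045727971225 [0.48579669 0.08534598 0.30486981] [[ 9.74837834e-01 -2.22914657e-01 -5.02712657e-04]
 [-2.13875442e-01 -9.35938998e-01  2.79777568e-01]
 [-6.28370289e-02 -2.72630240e-01 -9.60064716e-01]]
```

View pics/w1.png

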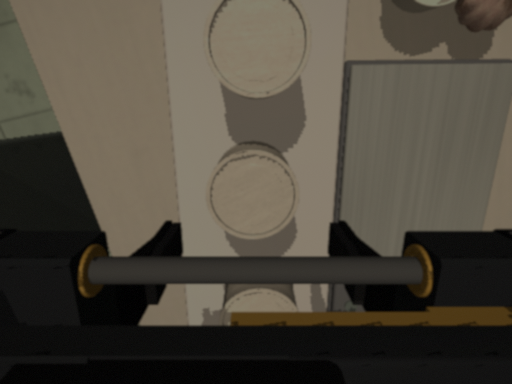

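The wrist view shows the middle tin's rim at about (252,194), spanning 208–298. The next tin (+y) is at (258,46), and the plate's left far corner is at (349,62).

Run:
```python
import pickle,numpy as np
from h import ray
c=pickle.load(open("w1.pkl","rb"))
np.set_printoptions(precision=4,suppress=True)
for n,p,z in(("mid",(252.5,195),.078),("midL",(208,195),.078),("midR",(298,195),.078),("tin1",(258,46),.078),("platecorner",(348,63),.019),("edgeR top",(346,20),.02),("edgeR low",(336,190),.02),("edgeL",(165,20),.02),("edgeL",(178,190),.02)):print(n,ray(c,p,z))
```

```text
mid [0.4681 0.0171]
midL [0.4334 0.025 ]
midR [0.5035 0.009 ]
tin1 [0.4963 0.122 ]
platecorner [0.574  0.1002]
edgeR top [0.5768 0.1345]
edgeR low [ 0.5459 -0.0139]
edgeL [0.4259 0.169 ]
edgeL [0.3922 0.0212]
```

Request:
send_rows(xyz=[[0.002,-0.002,0.02],[0,0,0.03],[0,0,0.03],[0,0,0.025],[0,0,0],[0,0,0],[0,0,0]], rotation=[[0,0,0],[0,0,0],[0,0,0],[0,0,0],[0,0,0],[0,0,0],[0,0,0]], jaw=[1,1,1,1,1,1,1])

```text
time_s: 3.45
tool_pos: [0.4692, 0.0117, 0.2212]
tool_rot: [179.9, -0.1, 76.9]
force: [0.3, 0.3, -0.4]
grip_width: 0.0872
grasp_force: 0.0
```

Request:
send_rows(xyz=[[0,0,0],[0,0,0],[0,0,0],[0,0,0],[0,0,0],[0,0,0],[0,0,0],[0,0,0]], rotation=[[0,0,0],[0,0,0],[0,0,0],[0,0,0],[0,0,0],[0,0,0],[0,0,0],[0,0,0]], jaw=[0,0,0,0,0,0,0,0])

```text
time_s: 4.25
tool_pos: [0.4687, 0.0116, 0.2206]
tool_rot: [179.9, -0.0, 76.9]
force: [-0.7, -0.6, 5.6]
grip_width: 0.0741
grasp_force: 25.0
```

Request:
send_rows(xyz=[[0,0,-0.004],[0,0,-0.004],[0,0,0],[0,0,0],[0,0,0],[0,0,0]], rotation=[[0,0,0],[0,0,0],[0,0,0],[0,0,0],[0,0,0],[0,0,0]], jaw=[0,0,0,0,0,0])

```text
time_s: 4.85
tool_pos: [0.4682, 0.0115, 0.2276]
tool_rot: [-180.0, 0.0, 76.9]
force: [0.3, -0.1, -1.2]
grip_width: 0.0738
grasp_force: 25.0
```

The middle tin weighs about 1 N, so it is empty. I'll put it down, rise, and move over to the +y tin.

Request:
send_rows(xyz=[[0,0,0.004],[0,0,0.003],[0,0,0],[0,0,0],[0,0,0],[0,0,0],[0,0,0],[0,0,0]], rotation=[[0,0,0],[0,0,0],[0,0,0],[0,0,0],[0,0,0],[0,0,0],[0,0,0],[0,0,0]], jaw=[0,0,0,1,1,1,1,1])

```text
time_s: 5.65
tool_pos: [0.4683, 0.0115, 0.2208]
tool_rot: [180.0, -0.0, 76.9]
force: [0.0, -0.7, 0.1]
grip_width: 0.087
grasp_force: 0.0
```

Request:
send_rows(xyz=[[0,0,-0.02],[0,0,-0.03],[0,0,-0.03],[0.027,0.001,0],[0.028,0.001,0],[0.028,0.001,0],[0.028,0,0],[0,0,0],[0,0,0]], rotation=[[0,0,0],[0,0,0],[0,0,0],[0,0,0],[0,0,0],[0,0,0],[0,0,0],[0,0,0],[0,0,0]], jaw=[1,1,1,1,1,1,1,1,1])

```text
time_s: 6.55
tool_pos: [0.4963, 0.1192, 0.3005]
tool_rot: [-180.0, 0.1, 77.0]
force: [0.9, 0.1, -0.4]
grip_width: 0.0871
grasp_force: 0.0
```

Run:
```python
from cell import env
import cv2,pickle
c=env.read_camera("wrist");cv2.imwrite("pics/w2.png",c["image"]);pickle.dump(c,open("w2.pkl","wb"))
```

```text
(no output)
```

View pics/w2.png

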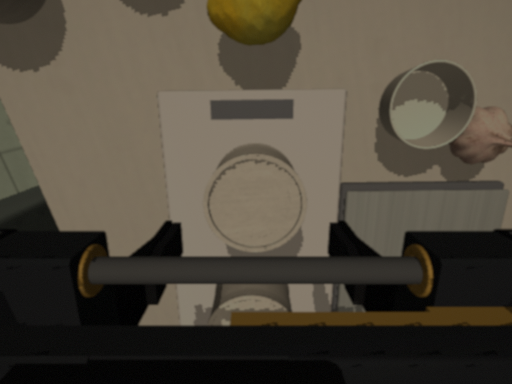

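The tin is centred between the fingers at (255,203), and the lemon (250,15) and ramekin (430,105) are clear. I'll descend and weigh it.

Request:
send_rows(xyz=[[0,0,0.03],[0,0,0.03],[0,0,0.02],[0,0,0],[0,0,0],[0,0,0],[0,0,0],[0,0,0],[0,0,0],[0,0,0]], rotation=[[0,0,0],[0,0,0],[0,0,0],[0,0,0],[0,0,0],[0,0,0],[0,0,0],[0,0,0],[0,0,0],[0,0,0]], jaw=[1,1,1,1,0,0,0,0,0,0])

```text
time_s: 7.6
tool_pos: [0.4966, 0.1189, 0.2221]
tool_rot: [180.0, -0.1, 76.9]
force: [-2.9, -0.6, 7.3]
grip_width: 0.0733
grasp_force: 25.1
```

Request:
send_rows(xyz=[[0,0,-0.004],[0,0,-0.004],[0,0,0],[0,0,0],[0,0,0],[0,0,0]], rotation=[[0,0,0],[0,0,0],[0,0,0],[0,0,0],[0,0,0],[0,0,0]], jaw=[0,0,0,0,0,0])

```text
time_s: 8.2
tool_pos: [0.4962, 0.1189, 0.2285]
tool_rot: [-180.0, 0.0, 76.9]
force: [-0.9, 0.1, -6.2]
grip_width: 0.0739
grasp_force: 25.0
```

This tin weighs about 6 N, so it is the full one. Next I'll fix the plate's position from the same picture.

Run:
```python
import pickle,numpy as np
from h import ray
c=pickle.load(open("w2.pkl","rb"));c1=pickle.load(open("w1.pkl","rb"))
a=np.radians(-13.0);u=np.array([np.cos(a),np.sin(a)]);v=np.array([-u[1],u[0]]);p0=np.array([.4962,.1189])
for n,cc,p,z in(("tin",c,(255,204),.078),("bFL",c,(159,92),.02),("bFR",c,(345,91),.02),("bR",c,(338,220),.02),("plateFL",c,(344,190),.019),("plateFR",c,(502,188),.019),("w1 plFL",c1,(348,63),.019),("w1 plateLedge",c1,(340,190),.019)):
    q=ray(cc,p,z)-p0;print(n,(q@u).round(4),(q@v).round(4))
d=pickle.load(open("c0.pkl","rb"))["scene"]
for p in[(390,175),(573,150),(665,360),(462,395),(335,371)]:
    q=ray(d,(p[0]/3.7+150,p[1]/3.7+140),.019)-p0;print("scene plate",(q@u).round(4),(q@v).round(4))
```

```text
tin -0.0011 0.0069
bFL -0.081 0.0856
bFR 0.0739 0.0862
bR 0.0769 -0.0291
plateFL 0.0805 0.0
plateFR 0.2248 0.0018
w1 plFL 0.08 -0.0007
w1 plateLedge 0.0826 -0.1185
scene plate 0.0857 -0.0071
scene plate 0.2338 -0.0088
scene plate 0.2308 -0.2256
scene plate 0.089 -0.2256
scene plate 0.0103 -0.1883
```

Request:
send_rows(xyz=[[0,0,0.003],[0,0,0.003],[0,0,0],[-0.006,0.014,0],[-0.007,0.014,0],[-0.007,0.014,0],[-0.007,0.015,0],[-0.007,0.015,0],[-0.007,0.015,0],[-0.007,0.014,0],[-0.007,0.014,0],[0,0,0],[0,0,0]], rotation=[[0,0,0],[0,0,0],[0,0,0],[0,0,0],[0,0,0],[0,0,0],[0,0,0],[0,0,0],[0,0,0],[0,0,0],[0,0,0],[0,0,0],[0,0,0]], jaw=[0,0,0,0,0,0,0,0,0,0,0,0,0])

```text
time_s: 9.5
tool_pos: [0.5959, 0.039, 0.2225]
tool_rot: [-179.9, 0.0, 76.8]
force: [-0.7, 0.1, -7.1]
grip_width: 0.0739
grasp_force: 25.0
```

Run:
```python
from cell import env
import cv2,pickle
c=env.read_camera("scene");cv2.imwrite("pics/s2.png",cv2.resize(c["image"][130:290,180:360],None,fx=3.5,fy=3.5,interpolation=cv2.INTER_CUBIC))
c=env.read_camera("wrist");cv2.imwrite("pics/w3.png",c["image"])
```

```text
(no output)
```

View pics/s2.png

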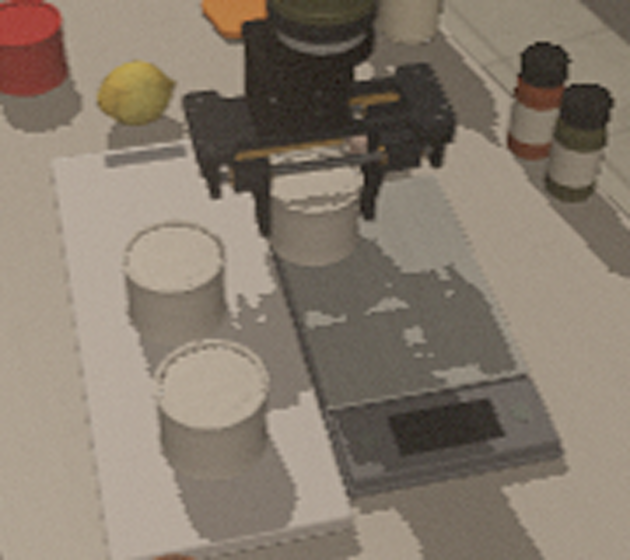

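The full tin is held right at the plate's near edge, with its foot at crop pixel about (315,250). The two empty tins still stand on the board. I'll release it so the plate takes the load.

Request:
send_rows(xyz=[[0,0,0],[0,0,0],[0,0,0],[0,0,0],[0,0,0],[0,0,0],[0,0,0],[0,0,0],[0,0,0],[0,0,0]], rotation=[[0,0,0],[0,0,0],[0,0,0],[0,0,0],[0,0,0],[0,0,0],[0,0,0],[0,0,0],[0,0,0],[0,0,0]], jaw=[0.95,0.95,1,1,1,1,1,1,1,1])

```text
time_s: 10.6
tool_pos: [0.5959, 0.0393, 0.2227]
tool_rot: [-180.0, -0.0, 76.9]
force: [0.4, -0.2, -0.0]
grip_width: 0.0872
grasp_force: 0.0
```

Run:
```python
from cell import env
import cv2,numpy as np
s=env.read_camera("side")["image"][130:260,180:350];w=env.read_camera("wrist")["image"]
cv2.imwrite("pics/s3.png",np.hstack([cv2.resize(s,(390,300),interpolation=cv2.INTER_CUBIC),cv2.resize(w,(400,300))]))
```

```text
(no output)
```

View pics/s3.png

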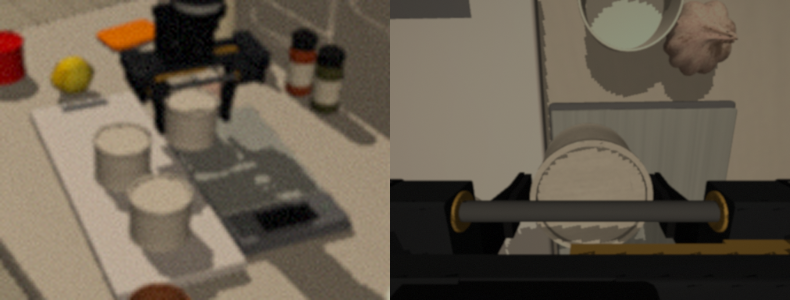

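The tin stands upright on the loaded plate. Now I'll push it inward slowly with the trailing finger.

Request:
send_rows(xyz=[[0,0.003,0.003],[0,0.003,0],[0,0.003,0],[0,0.003,0],[0,0.003,0],[0,0.003,0],[0,0.003,0],[0,0.003,0],[0,0.003,0],[0,0.003,0],[0,0.003,0],[0,0.003,0],[0,0.003,0],[0,0.003,0],[0,0.001,0],[0,0,0],[0,-0.004,0],[0,0,0],[0,0,0]], rotation=[[0,0,0],[0,0,0],[0,0,0],[0,0,0],[0,0,0],[0,0,0],[0,0,0],[0,0,0],[0,0,0],[0,0,0],[0,0,0],[0,0,0],[0,0,0],[0,0,0],[0,0,0],[0,0,0],[0,0,0],[0,0,0],[0,0,0]], jaw=[1,1,1,1,1,1,1,1,1,1,1,1,1,1,1,1,1,1,1])

```text
time_s: 12.6
tool_pos: [0.6342, 0.0303, 0.2204]
tool_rot: [179.9, -0.0, 76.9]
force: [-0.2, -0.2, -0.4]
grip_width: 0.087
grasp_force: 0.0
```

Request:
send_rows(xyz=[[0,0,-0.02],[0,0,-0.03],[0,0,-0.04],[0,0,-0.04],[0,0,-0.04],[0,0,0],[0,0,0]], rotation=[[0,0,0],[0,0,0],[0,0,0],[0,0,0],[0,0,0],[0,0,0],[0,0,0]], jaw=[1,1,1,1,1,1,1])

```text
time_s: 13.3
tool_pos: [0.6341, 0.0302, 0.3913]
tool_rot: [179.8, -0.1, 76.9]
force: [-0.5, 0.9, -0.3]
grip_width: 0.0874
grasp_force: 0.0
```

Run:
```python
from cell import env
import cv2,numpy as np,pickle
c=env.read_camera("scene");w=env.read_camera("wrist");pickle.dump((c,w),open("f.pkl","wb"))
cv2.imwrite("pics/s4.png",np.hstack([cv2.resize(c["image"][130:280,180:350],(400,353),interpolation=cv2.INTER_CUBIC),cv2.resize(w["image"],(400,300))[:353] if 0 else cv2.copyMakeBorder(cv2.resize(w["image"],(400,300)),0,53,0,0,0)]))
```

```text
(no output)
```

View pics/s4.png

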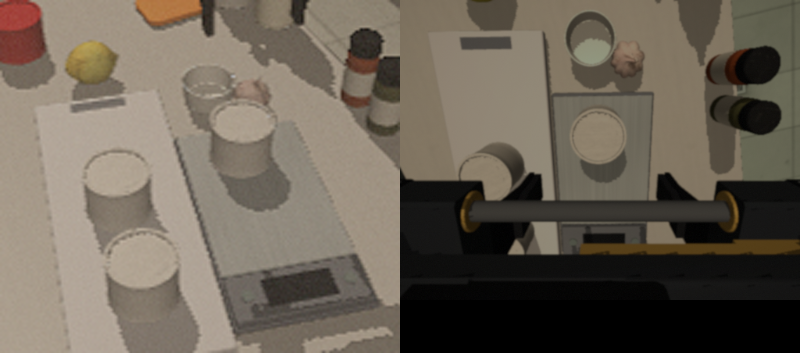

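The full tin stands on the plate, wrist crop about (599,136), and both empties are upright on the board. A numeric check before handing in:

Run:
```python
import pickle,numpy as np
from h import ray
c,w=pickle.load(open("f.pkl","rb"))
a=np.radians(-13.0);u=np.array([np.cos(a),np.sin(a)]);v=np.array([-u[1],u[0]])
g=lambda p,z:ray(w,((p[0]-400)*1.28,p[1]*1.28),z)
k=lambda p,z:ray(c,(p[0]*.425+180,p[1]*.425+130),z)
for n,t,P in(("wrist",g((599,135),.0725),[g(p,.0145) for p in((555,94),(652,94))]),("scene",k((243,124),.0725),[k(p,.0145) for p in((180,138),(295,123),(357,255),(224,277))])):
    print(n,"tin",(t@u).round(4),(t@v).round(4),[((p-t)@u).round(4) for p in P],[((p-t)@v).round(4) for p in P])
```

```text
wrist tin 0.6093 0.1802 [np.float64(-0.0655), np.float64(0.0791)] [np.float64(0.0494), np.float64(0.049)]
scene tin 0.6082 0.1664 [np.float64(-0.0629), np.float64(0.0833), np.float64(0.0849), np.float64(-0.0614)] [np.float64(0.0524), np.float64(0.0493), np.float64(-0.1656), np.float64(-0.1643)]
```

The tin is about −8 mm across and +60 mm along from the plate's centre, which is inside the limits. I'm handing in.

```bash
python3 -c "
from cell import env
print(env.sign_off())"
```

```text
the job is handed in; nothing more can be done
None
```

I handed the job in: the full tin (the +y end one, about 6 N when lifted) stands upright on the scale's plate, about 8 mm across and 60 mm along from its centre, and the other two stand on the board (the middle one weighed about 1 N, the third was never weighed or touched); `sign_off` gave no verdict.

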